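# Clamp a valve body in the test fixture

## Task

Stand the smaller of the two valve bodies upright on the rubber seat of the clamping fixture, between its fixed stop and its clamp pad, with the valve's side stub facing the front of the fixture, and let go of it. Then turn the fixture's bar knob clockwise until it clicks past its first detent, so that the valve stays clamped, but do not turn it on past the second detent. Leave the larger valve body standing where it is.

Things in the scene. Friction and masses are not known exactly. Their poses are not given: they have to be found in the camera images.
- fixture: clamping fixture, screwed to the bench: dark base plate 120 (x) by 250 (y) by 10 mm; origin on the bench, 15 mm to the +y side of the plate's centre. -x is its front (robot's side), z up. A steel stop with a vee stands at the +y end, a sloping grey head with the knob at the -y end; between them the rubber seat and the clamp pad, which slides out of the head's pedestal towards the stop
- head_edge (a point): middle of the upper back edge of the grey head, 132 mm above the bench. The head spans y = -130 to -40 mm in the fixture's frame; its upper face slopes down to the front at 27 degrees and carries the knob
- seat (a point): middle of the rubber seat on the base plate's upper face, in the fixture's frame at (0, 57, 10) mm. At the start the pad's face stands at y = 23 to 31 mm, so that the valve (38 mm across) fits freely with its axis from y = 50 to 65 mm. The clamp later pushes it about 8 mm from here into the vee of the stop
- valve_mid (a point): smaller valve body, cast metal, 86 mm tall, loose, upright on the bench: point on its axis, 43 mm above its foot. Round body 38 mm across at 25 to 52 mm above the foot; above it a hex neck 32 to 36 mm across along the valve's x, to be gripped 55 to 80 mm above the foot. A short stub on one side points along the valve's -y; z up. 0.13 to 0.27 kg
- valve_stub (a point): end of the smaller valve's side stub: 27 mm out from its axis along the valve's -y, 40 mm above its foot
- large_mid (a point): larger valve body (not to be used), dark cast metal, 122 mm tall, 74 by 90 mm, loose, upright on the bench; point at its middle, half-way up. It may stand on either side of the smaller one
- knob_grip (a point): point to grip: on the knob's axis, mid-bar, 27 mm above the sloping face, 12 mm below the bar's top, 18 mm above the disc. z: knob's axis, outward (27 degrees from vertical, leaning to the front); x: along the bar to its narrow pointer nose, turns with it. Bar 66 mm long, 14 thick, 30 high, on a disc 62 mm across
- knob (a joint): knob angle, rad: 0 = pointer straight up the slope, grows clockwise seen from outside; starts at -0.85 to -0.45. Light (0.05 N m) to 0.0; first detent resists (0.2 N m) until 0.25, then lets go (click). From 0.5 to 0.95 free: let go there, it stays or the clamp drives it back to 0.48, where the detent holds it. Long mark on the face at 0.62. Second detent from 0.95, passed at 1.2 (two marks)
- clamp_pad: steel clamp pad, 50 mm wide (x), 24 mm tall, 20 to 44 mm above the bench; origin mid of its pressing face, which looks along the fixture's +y to the stop. Moves 18 mm per rad of the knob, sprung; presses the clamped valve with 2 to 8 N
- valve: the smaller valve body as a whole: origin under its foot, 4 mm from its axis on the stub's side; -y points along its stub
- stop_vee (a point): bottom of the vee in the fixed steel stop, in the fixture's frame at (0, 87, 32) mm. The vee opens to the fixture's -y with 120 degrees between its faces, its tips at y = 71 mm; stop 62 mm wide (x), its top 44 mm above the bench (screw heads to 47). A valve pressed home in it has its axis at y = 65 mm
There are look-alikes about, which are no part of the job. What is shaped like the valve but green or orange is not meant.

How it is judged (in metres and radians):
On the way, in this order (a step that is already met when the one before it is completed fails the run):
1. the smaller valve stands upright on the seat between stop and pad, stub to the front, released, with the knob not yet past its first detent (x of valve_mid in the frame of fixture between -0.018 and 0.018 m and y of valve_mid in the frame of fixture between 0.038 and 0.072 m and z of valve_mid in the frame of fixture between 0.048 and 0.058 m and x of valve_stub in the frame of fixture below 0 m and angle between the y axis of valve and the x axis of fixture, either way round below 0.5 rad and angle between valve's own z axis and vertical below 0.1 rad and contact force between the fingers and valve below 0.1 N and value of joint knob below 0.2 rad), for 0.2 s.
2. the knob is past its first detent (value of joint knob above 0.4 rad), for 0.2 s.
At the end, for the whole second after the job is handed in: knob between 0.4 and 1.1 rad; smaller valve at rest, upright within 0.1 rad, on the plate (centre 48-58 mm over the bench, fixture x within 20 mm of 0, y 50-75 mm), stub to the front within 0.5 rad, pressed by the clamp pad with over 1 N (value of joint knob between 0.4 and 1.1 rad and contact force between clamp_pad and valve above 1 N and x of valve_mid in the frame of fixture between -0.02 and 0.02 m and y of valve_mid in the frame of fixture between 0.05 and 0.075 m and z of valve_mid in the frame of fixture between 0.048 and 0.058 m and x of valve_stub in the frame of fixture below 0 m and angle between the y axis of valve and the x axis of fixture, either way round below 0.5 rad and angle between valve's own z axis and vertical below 0.1 rad and linear speed of valve below 0.02 m/s); the robot touches nothing.
It fails at once if the knob is turned past its second detent (value of joint knob above 1.2 rad).
It fails at once if the larger valve is moved by more than 30 mm or tipped over (distance of large_mid from where it was at the start of the episode above 0.03 m or angle between large_mid's own z axis and vertical above 0.4 rad).
It also fails if it takes over 56 s, if anything falls off the work surface, if the arm or the gripper's body presses on something with over 40 N, if the wrist force passes 120 N, or if a joint passes its speed limit or range.

## Robot

A 6-joint arm with a two-finger parallel gripper is mounted at the origin on a cart in front of the work surface, level with it; the furniture and walls round the work are solid. World frame = base frame: x ahead of the robot, y to its left, z up, the work surface at z = 0. Lengths are in mm, angles in rad, forces in N, time in s.
With the tool pointing down it reaches from about 400 to 925 mm from the base axis. Payload 3.4 kg.
Tool frame: the origin (TCP) lies between the finger pads; the fingertips stand 11 mm ahead of it and the grasp point (between the pads) lies 8 mm behind it; z points along the fingers, y is the line along which they close (so a half turn about z gives the same grasp; the last joint's range is limited). The gripper opens to 85 mm and grips with 20 to 120 N. Pads are 22 mm wide; open, the fingers measure 114 mm over their backs; the gripper's body (76 mm by 85 mm) begins 54 mm behind the grasp point. The pads swing forward as they close: fully open they stand 13 mm farther back than shut.
Start: joints at [-1.349, 0.307, 1.506, -0, 1.328, -0.073], TCP at [167.041, -550.208, 242.305] pointing down, gripper open.
Joint ranges: [-3.12, 3.12], [-1.05, 2.28], [0.14, 2.33], [-1.42, 4.57], [0.1, 2.73], [-2.68, 2.68]. Speed limits (rad/s): [2.57, 2.57, 3.14, 3.14, 3.14, 3.14].

## Interface

Orientations are given as a unit quaternion [x, y, z, w].
In Python, from plant import get_obs, capture, sign_off, spot_in, outline_of, spot_point gives the robot as it stands.
- The arm moves only by the shell command python3 -m jog 'ROWS' [FORCE]. ROWS is JSON, one flat list of numbers, 5 for each row, row after row: the shift along the tool's x, y, z in m, then the turn about the tool's z in degrees, then the opening, from 0 (shut) to 1 (fully open). A call has 1 to 12 rows; each row shifts and turns the commanded pose from where the row before left it, along the tool's axes as they then stand; what a row does not reach is not made up. A row lasts 1/12 s, in which the tool goes at most 41.7 mm and 7.16 degrees, less where a joint would pass 70% of its speed; a pose out of reach is approached as far as the arm can. A call is refused whole if a number of a shift passes 0.0417 or a number of a turn 7.16, either way. A call with a gripper value outside its range is refused whole. The fingers move at their own pace and stop on an object; FORCE is the grip in N (left out, the last holds). Time passes only in rows, so rows that do not move let the fingers close. It gives the time, the measured TCP pose, the force, the opening and the grip force at its end, in the units of the state.
- get_obs(): the state, without advancing time (a new reading comes with each control period).
- capture(name): name is "scene" or "top"; returns a dict with "img" (400x640x3 uint8, red, green, blue), "K" (3x3 intrinsics, pixels), "position" and "attitude" of the camera in the world. Camera axes: x right, y down, z forward; pixel columns grow to the right and rows downward; lengths in mm; the calibration is good to about 2 mm. A picture is of the moment at which its call begins. There is no depth.
- sign_off(): hands the job in; it is judged then, once.
Trained networks look in the newest picture that a camera, given by its name, has taken for a name from the list of things; names that differ only in an ending like _2 or _b are one class to them, and where a whole thing is asked for, a point or a joint stands for the part that bears it (a point fixed in the world has none). Each returns a list of dicts, best first, with "score" (0 to 1); they miss things now and then, are a little off and sometimes report something else, mostly with a low value. They report only what shows in the picture. A call takes as long as a camera call. They do not tell look-alikes from the thing itself.
- spot_in(camera, thing): "rect" ([centre column, centre row, width, height] in pixels, round what is visible of it).
- outline_of(camera, thing): "region" (400x640 bool, what is visible of it) and "rect" ([centre column, centre row, width, height] in pixels, round what is visible of it).
- spot_point(camera, thing): "centre" ([row, column] in pixels: a listed point, or the origin of a listed thing).
The state is a dict: "clock": time; "qpos": joint angles; "qd": joint speeds; "joint_efforts": joint torques, N m; "tcp_pos": TCP position; "tcp_rot": TCP orientation; "wrist_force": force on the tool from outside, world axes, zero at the start; "wrist_torque": the same for the moment, N m; "gripper_width": finger opening in mm; "gripper_force": force on a finger pad.
Only numpy, scipy, OpenCV 4.12 (cv2) and the standard library are available. Lean on these libraries where they do the work, as an engineer would, in place of code of your own. Each camera call takes 0.05 s, during which the arm holds its last target. There are 200 camera calls.

## Working session

There is one attempt and no reset: what is moved stays moved. The work goes in short steps, Python scripts to look and compute and a shell command to move; the robot and the scene stay as the last step left them, time stands still between calls to the robot, and variables do not carry over. Pictures are saved under pics/ and viewed, at most 10 in all, crops included, and the job is handed in when it is done.

```bash
mkdir -p pics; ls; cat > h.py <<'E'
import numpy as np, cv2
from scipy.spatial.transform import Rotation as R
from plant import *
def cam(name):
    c=capture(name); return c
def rot(c):
    a=np.array(c["attitude"],float)
    return R.from_quat(a).as_matrix() if a.size==4 else a.reshape(3,3)
def ray(c,row,col):
    d=rot(c)@np.linalg.inv(c["K"])@np.array([col,row,1.]); return np.array(c["position"],float),d/np.linalg.norm(d)
def tri(rays):
    A=sum(np.eye(3)-np.outer(d,d) for p,d in rays); b=sum((np.eye(3)-np.outer(d,d))@p for p,d in rays)
    x=np.linalg.solve(A,b); return x,[np.linalg.norm((np.eye(3)-np.outer(d,d))@(x-p)) for p,d in rays]
def atz(r,z):
    p,d=r; return p+d*(z-p[2])/d[2]
def proj(c,P):
    q=c["K"]@(rot(c).T@(np.array(P,float)-np.array(c["position"],float))); return q[:2]/q[2]
def save(c,n): cv2.imwrite(f"pics/{n}.png",cv2.cvtColor(c["img"],cv2.COLOR_RGB2BGR))
E
python3 - <<'E'
from h import *
print(get_obs())
for n in("scene","top"):
    c=cam(n); save(c,n+"0"); print(n,c["position"],c["attitude"],c["K"].tolist())
    for t in("fixture","head_edge","seat","valve_mid","valve_stub","large_mid","knob_grip","stop_vee","clamp_pad","valve"):
        print(t,[(np.round(s["centre"],1).tolist(),round(s["score"],2)) for s in spot_point(n,t)[:4]])
E
```

```text
pics
{'clock': 0.0, 'qpos': array([-1.34951295e+00,  3.07585095e-01,  1.50768600e+00,  1.52436145e-05,
        1.32837413e+00, -7.34959166e-02]), 'qd': array([-1.88398588e-05, -9.38077183e-04,  1.01863042e-03,  6.82317135e-04,
        3.15386180e-05, -4.22156307e-04]), 'joint_efforts': array([-1.87851874e-03, -4.57557392e+01, -2.51915324e+01, -5.40572619e-04,
        1.36969038e-02, -6.89906244e-06]), 'tcp_pos': array([ 166.88982764, -549.54489847,  241.36931913]), 'tcp_rot': array([ 9.89157544e-01,  1.46854690e-01, -6.83902045e-05, -1.02403109e-03]), 'wrist_force': array([-0.08924788, -0.74432733,  0.53508057]), 'wrist_torque': array([ 0.03894316, -0.05275255, -0.00807542]), 'gripper_force': 0.0, 'gripper_width': 85.21268263709821}
scene [870.61262206 265.13073783 851.48167012] [ 0.37325775  0.88666401 -0.25052429 -0.10836584] [[393.9259925214199, 0.0, 307.7323612161307], [0.0, 393.9259925214199, 202.18460923506086], [0.0, 0.0, 1.0]]
fixture [([260.5, 318.9], 0.59)]
head_edge [([220.5, 274.6], 0.77)]
seat [([275.7, 336.4], 0.9)]
valve_mid [([194.3, 326.7], 0.71), ([263.8, 328.6], 0.
[... 342 characters left out ...]
9.8], 0.58)]
top [ 477.03454751  -61.46058233 1077.06149965] [-0.70434937  0.70896767 -0.02765651  0.02217929] [[437.1405899727094, 0.0, 320.6941346536498], [0.0, 437.1405899727094, 203.33930069810097], [0.0, 0.0, 1.0]]
fixture [([189.1, 279.8], 0.73)]
head_edge [([165.9, 315.4], 0.86)]
seat [([189.7, 254.9], 0.9)]
valve_mid [([230.2, 359.1], 0.69), ([237.9, 320.1], 0.6), ([250.4, 394.4], 0.56)]
valve_stub [([238.8, 353.6], 0.78), ([240.7, 307.5], 0.66), ([250.2, 379.8], 0.54)]
large_mid [([257.4, 237.0], 0.77)]
knob_grip [([192.6, 312.1], 0.65)]
stop_vee []
clamp_pad [([186.7, 269.0], 0.5), ([249.6, 378.8], 0.29)]
valve [([229.1, 355.6], 0.73), ([249.6, 387.2], 0.64), ([237.2, 318.5], 0.6)]
```

```bash
python3 - <<'E'
import cv2
a=cv2.imread("pics/top0.png")[120:300,180:440]; cv2.imwrite("pics/top0c.png",cv2.resize(a,None,fx=3,fy=3,interpolation=cv2.INTER_CUBIC))
a=cv2.imread("pics/scene0.png")[110:310,220:440]; cv2.imwrite("pics/scene0c.png",cv2.resize(a,None,fx=3,fy=3,interpolation=cv2.INTER_CUBIC))
E
```

```text
(no output)
```

View pics/top0c.png

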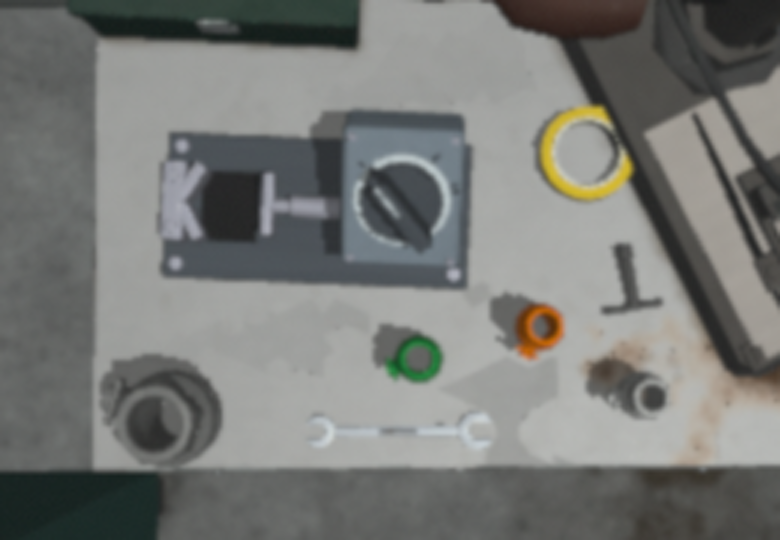

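View pics/scene0c.png

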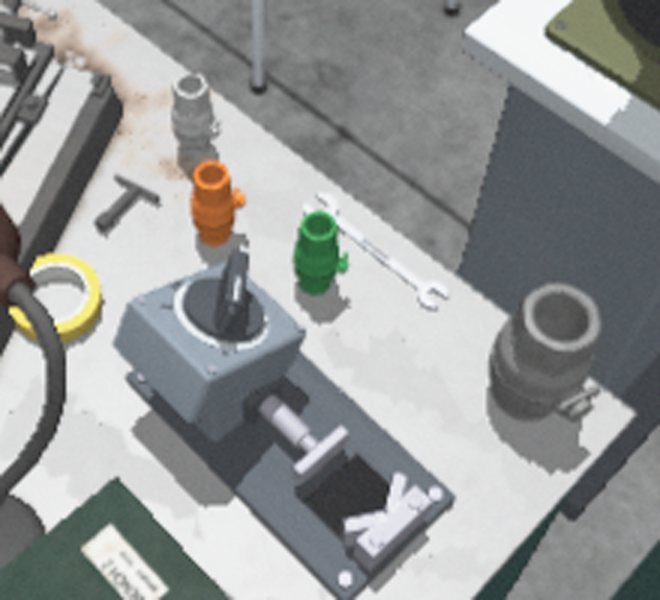

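The top view shows the grey valve (the real one) at about col 395, row 251, with its stub to the left. Green and orange look-alikes are at cols 320 and 360, and the large valve is at lower left. The fixture's stop is at the left, and the knob bar points upper-left. The scene view agrees: the grey valve is at (284, 150).

```bash
cat > m.py <<'E'
from h import *
cs={n:cam(n) for n in("scene","top")}
T={"mid":((149.5,283.8),(250.4,394.4)),"stub":((152.7,293.5),(250.2,379.8)),"edge":((220.5,274.6),(165.9,315.4)),"seat":((275.7,336.4),(189.7,254.9)),"fix":((260.5,318.9),(189.1,279.8)),"grip":((204.6,297.8),(192.6,312.1)),"pad":((262.7,331.9),(186.7,269.0))}
for k,(s,t) in T.items():
    x,e=tri([ray(cs["scene"],*s),ray(cs["top"],*t)]); print(k,x.round(1),np.round(e,1))
for k,z in(("mid",43),("stub",40),("edge",132),("seat",10),("fix",0)): print(k,[atz(ray(cs[n],*T[k][i]),z).round(1) for i,n in enumerate(("scene","top"))])
# plate outline via networks
for n in cs:
    o=outline_of(n,"fixture"); 
    if o:
        cnt=max(cv2.findContours(o[0]["region"].astype(np.uint8),0,2)[0],key=cv2.contourArea); print(n,o[0]["score"],o[0]["rect"],cv2.minAreaRect(cnt))
o=outline_of("top","large_mid"); print([(q["score"],q["rect"]) for q in o])
for n in cs:
    print([(q["score"],np.round(q["rect"])) for q in outline_of(n,"valve")], [(q["score"],np.round(q["rect"])) for q in outline_of(n,"knob")])
# bolts: bench plate corners top view crop px ->z10
for u,v in((182,145),(175,264),(454,274)): print("bolt",atz(ray(cs["top"],120+v/3,180+u/3),12).round(1))
for u,v in((168,132),(162,278),(465,289)): print("corner",atz(ray(cs["top"],120+v/3,180+u/3),10).round(1))
for u,v in((347,112),(464,116)): print("edgecorner",atz(ray(cs["top"],120+v/3,180+u/3),132).round(1))
for u,v in((369,168),(425,247)): print("bar",atz(ray(cs["top"],120+v/3,180+u/3),132).round(1))
E
python3 m.py
```

```text
mid [ 436.6 -242.2   38.9] [1.5 1.5]
stub [ 437.8 -204.4   59.6] [1.9 1.9]
edge [627.9 -59.8 128.6] [2.4 2.4]
seat [588.3  89.3   9.7] [2.2 2.2]
fix [588.3  31.3   1.8] [0.8 0.8]
grip [568.3 -51.7 132.1] [1.6 1.6]
pad [586.9  59.5  34.8] [7.3 7.3]
mid [array([ 437.9, -238.5,   43. ]), array([ 437.8, -242.7,   43. ])]
stub [array([ 425.9, -214.5,   40. ]), array([ 438.4, -208.7,   40. ])]
edge [array([630.5, -60.1, 132. ]), array([625.6, -58. , 132. ])]
seat [array([589.8,  87.7,  10. ]), array([586.9,  91. ,  10. ])]
fix [array([587.2,  31.4,   0. ]), array([589. ,  30.9,   0. ])]
scene 0.96 [313.9, 251.9, 110.1, 118.5] ((311.65496826171875, 249.12619018554688), (123.72959899902344, 57.87990188598633), 47.29060745239258)
top 0.89 [284.6, 185.9, 102.1, 62.9] ((284.5, 186.0), (60.0, 103.0), 90.0)
[(0.83, [233.8, 258.6, 33.7, 32.9])]
[(0.89, array([285., 148.,  14.,  29.])), (0.77, array([328., 196.,  16.,  28.])), (0.57, array([294., 178.,  17.,  34.]))] [(0.84, array([296., 210.,  31.,  34.]))]
[(0.59, array([317., 239.,  21.,  22.])), (0.53, array([287., 188., 106.,  60.])), (0.5, array([392., 251.,  27.,  15.])), (0.47, array([358., 230.,  17.,  22.]))] [(0.71, array([312., 186.,  24.,  29.]))]
bolt [639.5 125.8  12. ]
bolt [542.1 130.8  12. ]
bolt [532.5 -95.8  12. ]
corner [650.6 137.6  10. ]
corner [530.9 141.7  10. ]
corner [ 520.3 -104.7   10. ]
edgecorner [644.7 -15.1 132. ]
edgecorner [ 641.3 -100.2  132. ]
bar [603.6 -30.9 132. ]
bar [545.9 -71.1 132. ]
```

```bash
python3 - <<'E'
from h import *
c=cam("scene");t=cam("top")
a=cv2.resize(c["img"][125:170,255:315],None,fx=8,fy=8,interpolation=2); b=cv2.resize(t["img"][225:270,365:425],None,fx=6,fy=8,interpolation=2)
b=cv2.resize(t["img"][230:268,370:410],None,fx=8,fy=8,interpolation=2)
w=np.zeros((360,800,3),np.uint8); w[:360,:480]=a; w[:304,480:]=b; cv2.imwrite("pics/zoom.png",w[:,:,::-1])
# predicted overlays for candidate stub azimuths
for deg in (80,90,100,110,120):
    m=np.array([437.5,-241.5,0]);d=np.array([np.cos(np.radians(deg)),np.sin(np.radians(deg)),0])
    s=proj(c,m+27*d+[0,0,40]);q=proj(t,m+27*d+[0,0,40]); print(deg,((s-[255,125])*8).round(),((q-[370,230])*8+[480,0]).round())
for z in(0,43,86): print(z,((proj(c,m+[0,0,z])-[255,125])*8).round(),((proj(t,m+[0,0,z])-[370,230])*8+[480,0]).round())
E
```

```text
80 [272. 249.] [579. 148.]
90 [283. 241.] [578. 164.]
100 [292. 233.] [580. 180.]
110 [299. 223.] [584. 196.]
120 [304. 212.] [591. 210.]
0 [231. 271.] [647. 159.]
43 [225. 190.] [671. 164.]
86 [218. 104.] [698. 170.]
```

View pics/zoom.png

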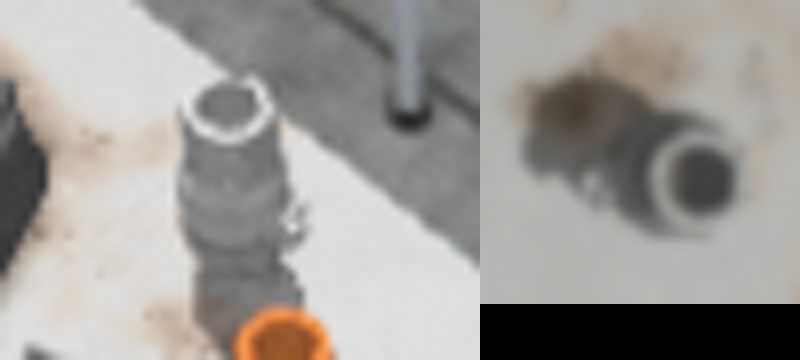

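```bash
python3 - <<'E'
from h import *
c=cam("scene");t=cam("top")
a=ray(c,125+108/8,255+230/8);b=ray(t,230+180/8,370+217/8)
print(tri([a,b]),atz(a,86),atz(b,86))
a=ray(c,125+222/8,255+297/8);b=ray(t,230+190/8,370+117/8)
print(tri([a,b]),atz(a,40),atz(b,40))
o=get_obs();x=R.from_quat(o["tcp_rot"]).as_matrix(); p=o["tcp_pos"]; print(p,np.degrees(np.arctan2(x[1,0],x[0,0])))
tgt=np.array([436,-243,130]); print(x.T@(tgt-p))
E
```

```text
(array([ 433.87911599, -241.48146195,   81.03016679]), [np.float64(0.8173751016672933), np.float64(0.8173751016674407)]) [ 436.20251605 -237.55895669   86.        ] [ 434.63379261 -241.19813523   86.        ]
(array([ 428.85466129, -218.91805637,   38.78008669]), [np.float64(1.5702188923460774), np.float64(1.5702188923461002)]) [ 428.55508621 -216.94241475   40.        ] [ 429.94015047 -219.92429427   40.        ]
[ 167.03996454 -550.21903985  242.2989332 ] 16.89130859656729
[ 346.62229192 -215.81589023  112.29682894]
```

```bash
python3 -m jog '[0.0315,-0.0199,0,0,1,0.0315,-0.0199,0,0,1,0.0315,-0.0199,0,0,1,0.0315,-0.0199,0,0,1,0.0315,-0.0199,0,0,1,0.0315,-0.0199,0,0,1,0.0315,-0.0199,0,0,1,0.0315,-0.0199,0,0,1,0.0315,-0.0199,0,0,1,0.0315,-0.0199,0,0,1,0.0315,-0.0199,0,0,1,0,0,0,0,1]' 40
python3 -m jog '[0,0,0,-7.1,1,0,0,0,-7.1,1,0,0,0,-7.1,1,0,0,0,-7.1,1,0,0,0,-7.1,1,0,0,0,-7.1,1,0,0,0.015,-7.1,1,0,0,0.015,-7.1,1,0,0,0.015,-7.1,1,0,0,0.015,-7.1,1,0,0,0.015,-7.1,1,0,0,0.015,-7.1,1]'
cat > w.py <<'E'
import sys
from h import *
o=get_obs();x=R.from_quat(o["tcp_rot"]).as_matrix();p=o["tcp_pos"]
print("t",o["clock"],"tcp",p.round(1),"yaw",np.degrees(np.arctan2(x[1,0],x[0,0])).round(2),"q",o["qpos"].round(2),"F",o["wrist_force"].round(1),"w",o["gripper_width"].round(1),o["gripper_force"])
if len(sys.argv)>3: print("tool shift",(x.T@(np.array(list(map(float,sys.argv[1:4])))-p)).round(1))
E
python3 w.py 435 -240 66
```

```text
clock: 2.75
tcp_pos: [438.8, -235.3, 242.6]
tcp_rot: [0.989, 0.15, 0.002, -0.001]
wrist_force: [-0.4, -0.7, 0.4]
gripper_width: 85.8
gripper_force: 0.0
clock: 3.75
tcp_pos: [434.8, -240.5, 151.8]
tcp_rot: [0.626, 0.78, -0.0, 0.0]
wrist_force: [-0.1, 0.1, 0.1]
gripper_width: 85.5
gripper_force: 0.0Traceback (most recent call last):
  File "w.py", line 4, in <module>
    print("t",o["clock"],"tcp",p.round(1),"yaw",np.degrees(np.arctan2(x[1,0],x[0,0])).round(2),"q",o["qpos"].round(2),"F",o["wrist_force"].round(1),"w",o["gripper_width"].round(1),o["gripper_force"])
                                                                                                                                                        ^^^^^^^^^^^^^^^^^^^^^^^^
AttributeError: 'float' object has no attribute 'round'
```

```bash
sed -i 's/o\["gripper_width"\].round(1)/o["gripper_width"]/' w.py
python3 -m jog '[0,0,0.02,-2.5,1,0,0,0.02,0,1,0,0,0.02,0,1,0,0,0.016,0,1,0,0,0.01,0,1,0,0,0,0,1]'
python3 w.py 435 -240 66
python3 - <<'E'
from h import *
c=cam("scene");t=cam("top")
a=cv2.resize(c["img"][115:175,245:315],None,fx=6,fy=6,interpolation=2); b=cv2.resize(t["img"][220:280,360:430],None,fx=5,fy=6,interpolation=2)
cv2.imwrite("pics/pre.png",np.hstack([a,b])[:,:,::-1])
E
```

```text
clock: 4.25
tcp_pos: [433.4, -239.6, 64.3]
tcp_rot: [0.612, 0.791, -0.0, -0.002]
wrist_force: [-0.0, 0.3, 0.2]
gripper_width: 85.5
gripper_force: 0.0
t 4.25 tcp [ 433.4 -239.6   64.3] yaw 104.58 q [-0.59  0.41  1.89 -0.    0.84 -0.84] F [-0.   0.3  0.2] w 85.46236757914485 0.0
tool shift [-0.8  1.4 -1.7]
```

View pics/pre.png

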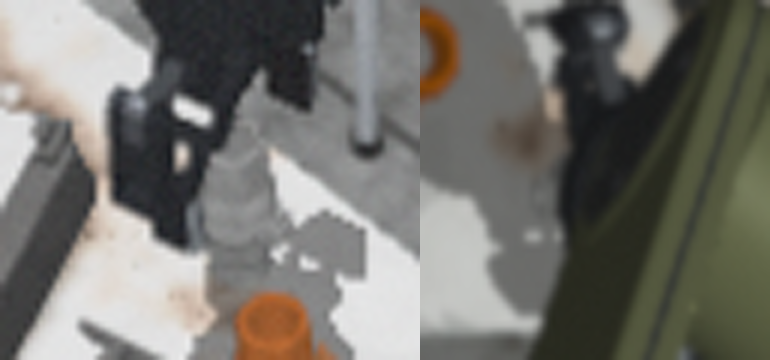

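The fingers straddle the valve: its body is at about (235, 190) in the crop, with one finger on each side. Closing.

```bash
python3 -m jog '[0,0,0,0,0.6,0,0,0,0,0.4,0,0,0,0,0.2,0,0,0,0,0,0,0,0,0,0,0,0,0,0,0,0,0,0,0,0,0,0,0,0,0]' 50 | tail -3
python3 -m jog '[0,0,-0.01,0,0,0,0,-0.02,0,0,0,0,-0.03,0,0,0,0,-0.03,0,0,0,0,-0.03,0,0,0,0,-0.02,0,0,0,0,0,0,0]'; python3 w.py 590 88.5 200
```

```text
wrist_force: [-0.5, 0.4, 5.6]
gripper_width: 32.6
gripper_force: 48.8
clock: 5.6
tcp_pos: [437.5, -241.6, 210.9]
tcp_rot: [0.612, 0.791, 0.0, 0.005]
wrist_force: [1.0, -0.2, -2.7]
gripper_width: 31.9
gripper_force: 49.8
t 5.6 tcp [ 437.5 -241.6  210.9] yaw 104.6 q [-0.59  0.23  1.71  0.    1.19 -0.84] F [ 1.  -0.2 -2.7] w 31.94403646713436 49.819842756260186
tool shift [281.1 230.8  10.3]
```

```bash
python3 -m jog '[0.0306,0.0152,0,0,0,0.0306,0.0152,0,0,0,0.0306,0.0152,0,0,0,0.0306,0.0152,0,0,0,0.0306,0.0152,0,0,0,0.0306,0.0152,0,0,0,0.0306,0.0152,0,0,0,0.0306,0.0152,0,0,0,0.0306,0.0152,0,0,0,0,0,0,0,0]' | tail -1
python3 -m jog '[0,0,0,-6.65,0,0,0,0,-6.65,0,0,0,0,-6.65,0,0,0,0,-6.65,0,0,0,0,-6.65,0,0,0,0,-6.65,0,0,0,0,-6.65,0,0,0,0,-6.65,0,0,0,0,-6.65,0,0,0,0,-6.65,0,0,0,0,-6.65,0,0,0,0,0,0]' | tail -1;python3 w.py 589.5 88.5 160
```

```text
gripper_force: 49.9
gripper_force: 49.9
t 7.4333 tcp [496.9  60.5 204.9] yaw 177.9 q [ 0.04  0.24  1.71 -0.    1.2  -1.5 ] F [-0.7 -0.8 -2.4] w 32.30388023028162 49.85727421939373
tool shift [-91.7  31.4  44.7]
```

```bash
python3 -m jog '[-0.023,0.0078,0,0,0,-0.023,0.0078,0,0,0,-0.023,0.0078,0,0,0,-0.023,0.0078,0.0,0,0,0,0,0.02,0,0,0,0,0.03,0,0,0,0,0.02,0,0,0,0,0,0,0,0,0,0,0,0]' | tail -1;python3 w.py 589.5 88.5 80
python3 - <<'E'
from h import *
c=cam("scene");t=cam("top")
for n,q in(("scene",c),("top",t)):
    for k in("valve_mid","valve_stub","stop_vee","seat","clamp_pad"): print(n,k,[(np.round(s["centre"],1).tolist(),round(s["score"],2)) for s in spot_point(n,k)[:2]])
a=cv2.resize(c["img"][200:310,270:390],None,fx=4,fy=4,interpolation=2); b=cv2.resize(t["img"][150:220,210:290],None,fx=4,fy=440/70,interpolation=2)
cv2.imwrite("pics/over.png",np.hstack([a,b])[:,:,::-1])
E
```

```text
gripper_force: 49.9
t 8.1833 tcp [589.5  88.1 134.4] yaw 177.61 q [ 0.08  0.44  1.6  -0.    1.11 -1.45] F [ 0.1  0.5 -1.9] w 31.880147975394976 49.898074875818565
tool shift [-0.3  0.4 54.4]
scene valve_mid [([177.3, 288.1], 0.84), ([192.4, 325.8], 0.79)]
scene valve_stub [([173.2, 302.2], 0.94), ([199.3, 337.2], 0.73)]
scene stop_vee [([281.6, 346.0], 0.81)]
scene seat [([276.1, 336.0], 0.76), ([229.7, 403.3], 0.17)]
scene clamp_pad [([263.2, 332.7], 0.66), ([201.7, 295.0], 0.36)]
top valve_mid [([228.7, 359.4], 0.7), ([239.6, 318.8], 0.52)]
top valve_stub [([244.0, 307.2], 0.61), ([236.7, 356.6], 0.57)]
top stop_vee [([185.2, 243.1], 0.88)]
top seat [([188.8, 254.5], 0.84)]
top clamp_pad [([189.3, 268.9], 0.53), ([188.4, 244.1], 0.32)]
```

View pics/over.png

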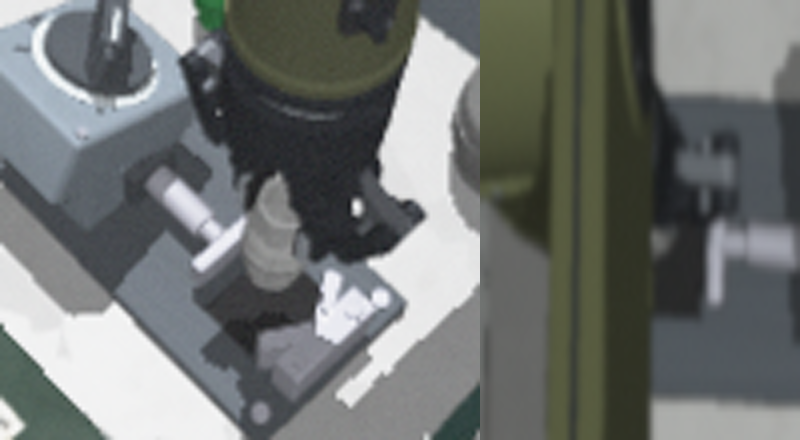

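```bash
python3 - <<'E'
from h import *
c=cam("scene");t=cam("top")
for k,a,b,z in(("vee",(281.6,347.),(185.2,243.1),32),("seat",(275.9,336.2),(189.2,254.7),10),("pad",(263,332.4),(189,269),32)):
    A=ray(c,*a);B=ray(t,*b);print(k,tri([A,B])[0].round(1),atz(A,z).round(1),atz(B,z).round(1))
for z in(65,69,73,112): print(z,(4*(proj(c,[589.5,88.1,z])-[270,200])).round())
# pad face in top crop: corners crop (707,225)-(707,305)
for v in(225,305): print(atz(ray(t,150+v*70/440,210+(709-480)/4),44).round(1))
E
```

```text
vee [593.9 117.1  36.5] [591.  117.9  32. ] [595.6 116.2  32. ]
seat [589.4  89.6  11. ] [590.5  87.7  10. ] [588.1  91.5  10. ]
pad [582.9  59.6  26.1] [581.2  65.9  32. ] [586.1  54.   32. ]
65 [273. 265.]
69 [274. 262.]
73 [275. 259.]
112 [280. 229.]
[592.5  56.9  44. ]
[562.2  56.8  44. ]
```

```bash
python3 -m jog '[0,0,0.015,0,0,0,0,0.015,0,0,0,0,0.01,0,0,0,0,0.008,0,0,0,0,0.005,0,0,0,0,0.002,0,0,0,0,0,0,0,0,0,0,0,0]' | tail -1;python3 w.py 589.5 88.5 75
```

```text
gripper_force: 49.9
t 9.55 tcp [591.6  88.5  81.6] yaw 177.74 q [ 0.08  0.5   1.65 -0.    0.99 -1.45] F [ 0.   0.7 -2.2] w 32.3305842570288 49.901765609392896
tool shift [ 2.1 -0.1  6.6]
```

```bash
python3 -m jog '[0,0,0.002,0,0,0,0,0.001,0,0,0,0,0.001,0,0,0,0,0,0,0]' ;python3 -m jog '[0,0,0.001,0,0,0,0,0.001,0,0,0,0,0,0,0,0,0,0,0,0]'
```

```text
clock: 9.88
tcp_pos: [591.3, 88.5, 77.5]
tcp_rot: [0.02, 1.0, 0.0, 0.0]
wrist_force: [-0.2, -0.3, -1.6]
gripper_width: 32.1
gripper_force: 49.9
clock: 10.22
tcp_pos: [592.2, 88.4, 77.3]
tcp_rot: [0.02, 1.0, -0.0, 0.001]
wrist_force: [-1.1, -0.6, 8.2]
gripper_width: 32.0
gripper_force: 51.1
```

```bash
python3 -m jog '[0,0,0,0,0.5,0,0,0,0,0.7,0,0,0,0,0.8,0,0,0,0,0.8,0,0,0,0,0.8]' | tail -2
python3 -m jog '[0,0,-0.01,0,0.8,0,0,-0.03,0,0.8,0,0,-0.04,0,0.8,0,0,-0.04,0,0.8,0,0,-0.03,0,0.8,0,0,0,0,0.8]' | tail -2; python3 w.py
python3 -m jog '[0,0.035,0,0,0,0,0.035,0,0,0,0,0.035,0,0,0,0,0.035,0,0,0,0,0,0,0,0]' |head -2
python3 - <<'E'
from h import *
c=cam("scene");t=cam("top")
save(t,"topp")
for n in("scene","top"):
    for k in("valve_mid","valve_stub","knob_grip","head_edge"): print(n,k,[(np.round(s["centre"],1).tolist(),round(s["score"],2)) for s in spot_point(n,k)[:5]])
a=cv2.resize(c["img"][180:310,260:390],None,fx=3.5,fy=3.5,interpolation=2); b=cv2.resize(t["img"][130:220,230:330],None,fx=3.4,fy=455/90,interpolation=2)
cv2.imwrite("pics/placed.png",np.hstack([a,b])[:,:,::-1])
E
```

```text
gripper_width: 68.1
gripper_force: 0.0
gripper_width: 68.4
gripper_force: 0.0
t 11.1333 tcp [595.6  88.9 233.8] yaw 177.75 q [ 0.08  0.34  1.47  0.    1.31 -1.45] F [ 1.1 -1.   0.3] w 68.38151009410356 0.0
clock: 11.55
tcp_pos: [596.6, 234.7, 225.4]
scene valve_mid [([175.7, 290.7], 0.83), ([269.9, 335.5], 0.58), ([193.6, 324.8], 0.55), ([264.1, 347.8], 0.4)]
scene valve_stub [([264.7, 349.2], 0.77), ([202.0, 335.1], 0.77), ([176.3, 303.2], 0.59)]
scene knob_grip [([203.9, 297.6], 0.67)]
scene head_edge [([222.7, 273.4], 0.7)]
top valve_mid [([230.9, 359.4], 0.63), ([239.5, 318.7], 0.63), ([188.1, 254.0], 0.54)]
top valve_stub [([241.7, 306.6], 0.62), ([192.7, 246.5], 0.58), ([241.2, 354.9], 0.47)]
top knob_grip [([193.3, 313.6], 0.83), ([186.4, 241.8], 0.19)]
top head_edge [([165.8, 311.1], 0.61)]
```

View pics/placed.png

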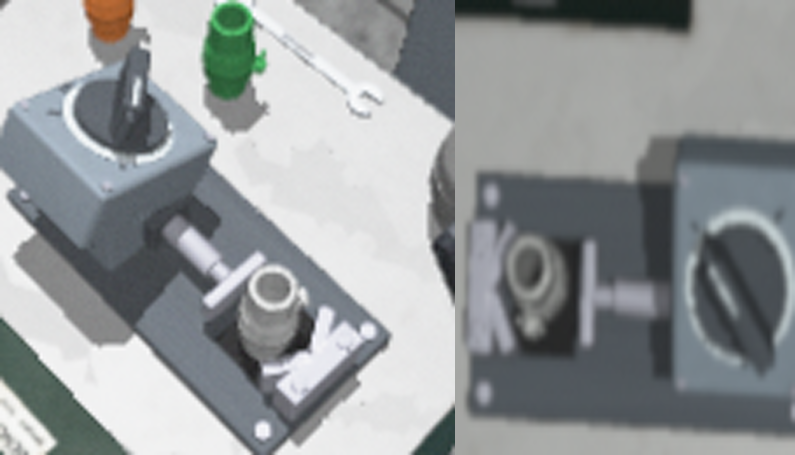

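```bash
cat > k.py <<'E'
from h import *
c=cam("scene");t=cam("top")
F=np.array([588.3,31.4,0]);Y=R.from_euler("z",-2.3,degrees=True).as_matrix()
def f(p): return (Y.T@(p-F)).round(1)
S=ray(c,264.9,345.7);T=ray(t,194.2,252);print("stub",tri([S,T])[0].round(1),f(atz(S,50)),f(atz(T,50)))
S=ray(c,180+288/3.5,260+274/3.5);T=ray(t,130+262/5.06,230+(530-455)/3.4);print("rim",tri([S,T])[0].round(1),f(atz(S,96)),f(atz(T,96)))
S=ray(c,204.2,297.7);T=ray(t,193,312.9);G=tri([S,T])[0];print("grip",G.round(1),f(G))
# predicted G: head edge at z132; slope; compute bar projections for theta
for th in(-.85,-.75,-.65,-.55,-.45):
    a=np.radians(27);u=np.array([np.cos(a),0,np.sin(a)]);n=np.array([-np.sin(a),0,np.cos(a)]);y=np.array([0,1,0])
    b=Y@(np.cos(th)*u-np.sin(th)*y); top=G+12*(Y@n)
    print(th,[((proj(t,top+s*33*b)-[230,130])*[3.4,5.06]+[455,0]).round() for s in(1,-1)],[((proj(c,top+s*33*b)-[260,180])*3.5).round() for s in(1,-1)])
E
python3 k.py
```

```text
stub [571.4  93.   50.1] [-20.2  61.8  50. ] [-18.6  59.9  50. ]
rim [594.9  87.1  94.4] [ 3.5 57.8 96. ] [ 5.5 54.  96. ]
grip [567.4 -53.3 131. ] [-17.5 -85.4 131. ]
-0.85 [array([699., 277.]), array([776., 376.])] [array([145., 107.]), array([136.,  36.])]
-0.75 [array([703., 272.]), array([772., 381.])] [array([140., 105.]), array([141.,  38.])]
-0.65 [array([707., 267.]), array([768., 385.])] [array([134., 104.]), array([146.,  39.])]
-0.55 [array([712., 263.]), array([764., 389.])] [array([129., 102.]), array([151.,  41.])]
-0.45 [array([716., 260.]), array([759., 392.])] [array([124., 100.]), array([156.,  43.])]
```

```bash
cat > ov.py <<'E'
from h import *
import sys
# usage: out th Gx Gy Gz ; draws bar-top rectangle + bottom rectangle
out,th,*g=sys.argv[1:];th=float(th);G=np.array(list(map(float,g)))
c=cam("scene");t=cam("top")
Y=R.from_euler("z",-2.3,degrees=True).as_matrix()
a=np.radians(27);u=Y@[np.cos(a),0,np.sin(a)];n=Y@[-np.sin(a),0,np.cos(a)];y=Y@[0,1,0]
b=np.cos(th)*u-np.sin(th)*y;s=np.sin(th)*u+np.cos(th)*y
ims=[]
for q,(r0,c0,w,h,k) in((c,(170,255,70,75,7)),(t,(150,285,60,75,7))):
    im=cv2.resize(q["img"][r0:r0+h,c0:c0+w],None,fx=k,fy=k,interpolation=2)[:,:,::-1].copy()
    pt=lambda P:tuple(((proj(q,P)+.5-[c0,r0])*k).round().astype(int).tolist())
    for hgt,col in((12,(0,0,255)),(-18,(0,255,255))):
        P=[G+hgt*n+i*33*b+j*7*s for i,j in((1,1),(1,-1),(-1,-1),(-1,1))]
        if hgt==12: cv2.polylines(im,[np.array([pt(p) for p in P])],True,col,1)
        else: cv2.polylines(im,[np.array([pt(G+hgt*n+31*(np.cos(v)*u+np.sin(v)*y)) for v in np.arange(0,6.3,.2)])],True,col,1)
    ims.append(im[:520])
im=np.hstack(ims)[:, :900]; im=cv2.resize(im,None,fx=.87,fy=.87,interpolation=3); cv2.imwrite(f"pics/{out}.png",im); print(im.shape)
E
python3 ov.py kov -0.65 567.4 -53.3 131
```

```text
(452, 783, 3)
```

View pics/kov.png

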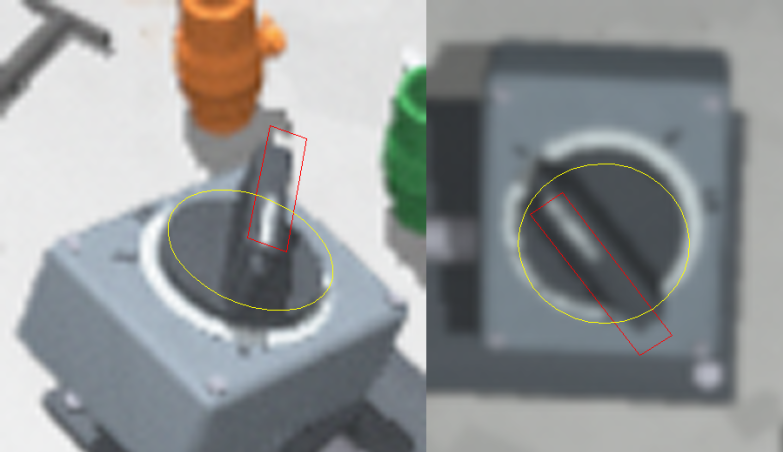

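```bash
python3 - <<'E'
from h import *
c=cam("scene");t=cam("top")
S=ray(c,170+256/6.09-.5,255+240/6.09-.5);T=ray(t,150+225/6.09-.5,285+(605-426.3)/6.09-.5)
D,e=tri([S,T]);Y=R.from_euler("z",-2.3,degrees=True).as_matrix();n=Y@[-.454,0,.891]
print(D,e,D+18*n)
E
python3 ov.py kov2 -0.65 570.5 -53.5 129.5
```

```text
[581.77142233 -53.71593897 117.21477829] [np.float64(0.7315502201246636), np.float64(0.7315502201246857)] [573.60600573 -53.38798196 133.25277829]
(452, 783, 3)
```

```bash
python3 ov.py kov3 -0.6 573.6 -53.4 133.2
```

```text
(452, 783, 3)
```

View pics/kov3.png

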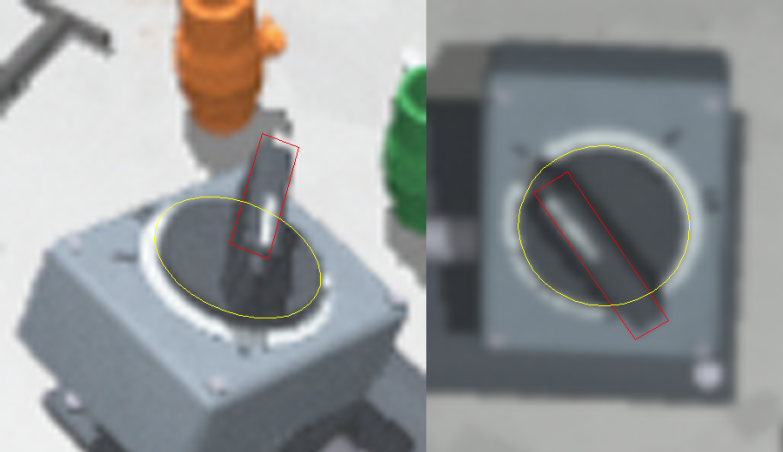

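```bash
cat > path.py <<'E'
from h import *
G=np.array([573.8,-53.5,133.2]);Y=R.from_euler("z",-2.3,degrees=True).as_matrix();a=np.radians(27)
u=np.array([np.cos(a),0,np.sin(a)]);n=np.array([-np.sin(a),0,np.cos(a)]);y=np.array([0,1.,0]);h=6
for th in(-1.1,-.95,-.65,-.4,-.2,0,.2,.35,.5,.6,.7,.8):
    b=np.cos(th)*u-np.sin(th)*y;s=np.sin(th)*u+np.cos(th)*y
    r=20
    # contact corner K (relative to G): s.K=7, b.K=r, height: tip if s_z>0 else bar top
    if s[2]>=0: K=np.linalg.solve([s,b,[0,0,1]],[7,r,h])
    else: K=np.linalg.solve([s,b,n],[7,r,12])
    C=K+[11*np.sign(s[0]) if th else 0,14.5*np.sign(s[1]),0]; C[2]=h
    print(th,"K",K.round(1),"C rel",C.round(1),"tcp world",(G+Y@C+[0,0,11]).round(1))
E
python3 path.py; python3 w.py
```

```text
-1.1 K [-2.9 21.  12. ] C rel [-13.9  35.5   6. ] tcp world [561.3 -17.5 150.2]
-0.95 K [-0.2 20.3 13.4] C rel [-11.2  34.8   6. ] tcp world [564.1 -18.2 150.2]
-0.65 K [ 5.  17.7 16. ] C rel [-6.  32.2  6. ] tcp world [569.1 -21.1 150.2]
-0.4 K [ 8.5 14.2 17.8] C rel [-2.5 28.7  6. ] tcp world [572.5 -24.7 150.2]
-0.2 K [10.8 10.8 19. ] C rel [-0.2 25.3  6. ] tcp world [574.6 -28.2 150.2]
0 K [19.4  7.   6. ] C rel [19.4 21.5  6. ] tcp world [594.  -32.8 150.2]
0.2 K [20.5  2.9  6. ] C rel [31.5 17.4  6. ] tcp world [606.  -37.4 150.2]
0.35 K [20.7 -0.3  6. ] C rel [31.7 14.2  6. ] tcp world [606.1 -40.6 150.2]
0.5 K [20.4 -3.4  6. ] C rel [31.4 11.1  6. ] tcp world [605.6 -43.7 150.2]
0.6 K [19.9 -5.5  6. ] C rel [30.9  9.   6. ] tcp world [605.  -45.8 150.2]
0.7 K [19.2 -7.5  6. ] C rel [30.2  7.   6. ] tcp world [604.2 -47.7 150.2]
0.8 K [18.2 -9.5  6. ] C rel [29.2  5.   6. ] tcp world [603.2 -49.6 150.2]
t 12.55 tcp [596.7 228.4 225.3] yaw 177.75 q [ 0.3   0.41  1.39  0.    1.34 -1.23] F [-0.1 -0.2  1.4] w 0.24548732546243843 0.0
```

```bash
python3 -m jog '[0,-0.038,0,0,0,0,-0.038,0,0,0,0,-0.038,0,0,0,0,-0.038,0,0,0,0,-0.038,0,0,0,0,-0.038,0,0,0,0,0,0,0,0,0,0,0.025,0,0,0,0,0.025,0,0,0,0,0.02,0,0,0,0,0,0,0,0,0,0,0,0]' >/dev/null; python3 w.py 589 0 150
```

```text
t 13.55 tcp [586.9   0.9 154.4] yaw 177.75 q [-0.07  0.4   1.6   0.    1.14 -1.6 ] F [0.5 0.9 0.2] w 0.26662214728436984 0.0
tool shift [-2.2 -0.8  4.4]
```

```bash
python3 -m jog '[0,0,0.004,0,0,-0.002,-0.004,0,0,0,-0.002,-0.005,0,0,0,-0.002,-0.005,0,0,0,-0.002,-0.005,0,0,0,-0.002,-0.005,0,0,0,-0.002,-0.005,0,0,0,-0.001,-0.004,0,0,0,0,0,0,0,0,0,0,0,0,0]'; python3 w.py 605 -43.7 150
```

```text
clock: 14.38
tcp_pos: [600.3, -33.9, 151.8]
tcp_rot: [0.02, 1.0, -0.0, 0.001]
wrist_force: [1.7, 0.0, 2.4]
gripper_width: -0.2
gripper_force: 1.5
t 14.3833 tcp [600.3 -33.9 151.8] yaw 177.71 q [-0.13  0.42  1.57 -0.    1.15 -1.66] F [1.7 0.  2.4] w -0.18857899564997804 1.5147027765590337
tool shift [-5.  -9.6  1.8]
```

```bash
python3 -m jog '[-0.001,-0.003,0,0,0,-0.001,-0.003,0,0,0,-0.001,-0.003,0,0,0,-0.001,-0.003,0,0,0,0,-0.002,0,0,0,0,0,0,0,0,0,0,0,0,0]'; python3 w.py 604.2 -47.7 150; python3 - <<'E'
from h import *
c=cam("scene");t=cam("top")
a=cv2.resize(c["img"][180:310,260:390],None,fx=3.5,fy=3.5,interpolation=2); b=cv2.resize(t["img"][140:220,230:330],None,fx=3.4,fy=455/80,interpolation=2)
cv2.imwrite("pics/push.png",np.hstack([a,b])[:,:,::-1])
E
```

```text
clock: 14.97
tcp_pos: [602.4, -47.0, 151.0]
tcp_rot: [0.02, 1.0, -0.0, -0.0]
wrist_force: [1.9, 2.0, 1.3]
gripper_width: -0.1
gripper_force: 1.6
t 14.9667 tcp [602.4 -47.  151. ] yaw 177.76 q [-0.15  0.43  1.56 -0.    1.15 -1.68] F [1.9 2.  1.3] w -0.12070815272301821 1.5882460994180292
tool shift [-1.9 -0.6  1. ]
```

View pics/push.png

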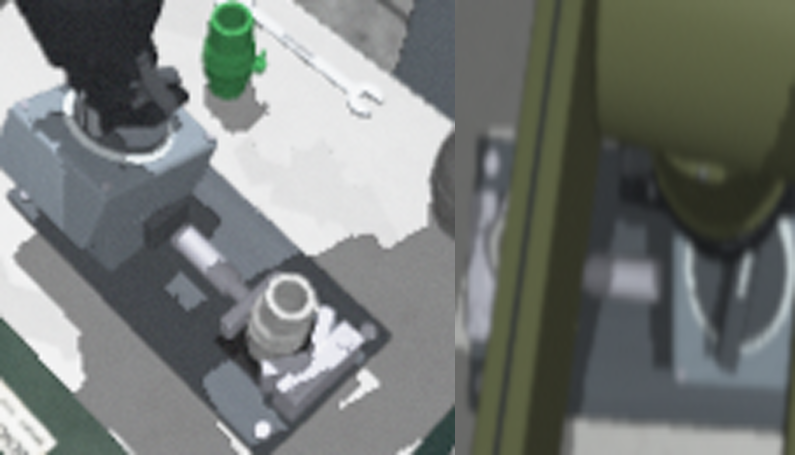

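```bash
cat > tail.py <<'E'
from h import *
t=cam("top");save(t,"tl_%d"%(1000*get_obs()["clock"]))
G=np.array([573.8,-53.5,133.2]);Y=R.from_euler("z",-2.3,degrees=True).as_matrix();a=np.radians(27)
u=Y@[np.cos(a),0,np.sin(a)];n=Y@[-np.sin(a),0,np.cos(a)];y=Y@[0,1.,0]
g=cv2.GaussianBlur(cv2.cvtColor(t["img"],cv2.COLOR_RGB2GRAY),(3,3),0)
# sample darkness along tail strip (between r=31.. 34 at mid/upper height) for each theta
def val(P):
    q=proj(t,P);return float(cv2.getRectSubPix(g,(1,1),tuple(q.astype(np.float32)))[0,0])
for th in np.arange(-.8,1.3,.1):
    b=np.cos(th)*u-np.sin(th)*y
    print(th.round(1),proj(t,G+12*n-33*b).round(1),int(np.mean([val(G-r*b+hh*n) for r in(28,31,33) for hh in(4,8,12)])),int(np.mean([val(G+r*b+hh*n) for r in(28,31,33) for hh in(4,8,12)])))
E
python3 tail.py
python3 -m jog '[0,-0.002,0,0,0,0,0,0,0,0]'|sed -n '1,2p;4p';python3 -m jog '[0,-0.002,0,0,0,0,0,0,0,0]'|sed -n '2p;4p'
```

```text
-0.8 [324.  201.8] 138 40
-0.7 [322.8 202.7] 137 44
-0.6 [321.6 203.5] 136 45
-0.5 [320.3 204.2] 136 44
-0.4 [318.9 204.8] 135 43
-0.3 [317.4 205.2] 134 43
-0.2 [315.9 205.5] 133 43
-0.1 [314.4 205.7] 128 43
-0.0 [312.9 205.7] 115 45
0.1 [311.4 205.6] 98 49
0.2 [309.9 205.3] 90 56
0.3 [308.4 204.9] 88 62
0.4 [307.  204.4] 87 57
0.5 [305.7 203.7] 89 47
0.6 [304.4 202.9] 94 50
0.7 [303.2 202.1] 98 74
0.8 [302.1 201.1] 109 92
0.9 [301.1 200. ] 124 102
1.0 [300.2 198.8] 135 112
1.1 [299.5 197.5] 142 123
1.2 [298.9 196.2] 147 136
clock: 15.28
tcp_pos: [602.3, -49.6, 150.9]
wrist_force: [1.1, 0.0, 0.7]
tcp_pos: [602.1, -51.6, 150.8]
wrist_force: [0.6, 0.6, -1.1]
```

```bash
python3 tail.py | sed -n '9,20p'; python3 -m jog '[0,-0.002,0,0,0,0,0,0,0,0]'|sed -n '1,2p;4p';python3 tail.py | sed -n '9,20p'
```

```text
-0.0 [312.9 205.7] 131 43
0.1 [311.4 205.6] 122 44
0.2 [309.9 205.3] 104 48
0.3 [308.4 204.9] 91 56
0.4 [307.  204.4] 88 61
0.5 [305.7 203.7] 88 57
0.6 [304.4 202.9] 84 47
0.7 [303.2 202.1] 83 48
0.8 [302.1 201.1] 88 71
0.9 [301.1 200. ] 103 95
1.0 [300.2 198.8] 125 110
1.1 [299.5 197.5] 139 124
clock: 15.67
tcp_pos: [602.2, -53.3, 151.0]
wrist_force: [-0.1, 1.7, -0.2]
-0.0 [312.9 205.7] 133 43
0.1 [311.4 205.6] 128 43
0.2 [309.9 205.3] 115 44
0.3 [308.4 204.9] 98 48
0.4 [307.  204.4] 90 56
0.5 [305.7 203.7] 89 58
0.6 [304.4 202.9] 85 50
0.7 [303.2 202.1] 80 45
0.8 [302.1 201.1] 83 63
0.9 [301.1 200. ] 93 92
1.0 [300.2 198.8] 113 109
1.1 [299.5 197.5] 135 120
```

```bash
python3 -m jog '[0,-0.002,0,0,0,0,-0.002,0,0,0,0,-0.001,0,0,0,0,0,0,0,0]'|sed -n '1,2p;4p';python3 tail.py | sed -n '9,20p'
```

```text
clock: 16.05
tcp_pos: [602.4, -57.8, 151.2]
wrist_force: [0.2, 4.6, -0.7]
-0.0 [312.9 205.7] 134 43
0.1 [311.4 205.6] 134 42
0.2 [309.9 205.3] 130 43
0.3 [308.4 204.9] 117 43
0.4 [307.  204.4] 99 46
0.5 [305.7 203.7] 92 53
0.6 [304.4 202.9] 89 57
0.7 [303.2 202.1] 82 48
0.8 [302.1 201.1] 76 45
0.9 [301.1 200. ] 79 66
1.0 [300.2 198.8] 94 101
1.1 [299.5 197.5] 120 123
```

```bash
python3 -m jog '[0,0.005,0,0,0,0,0.015,0,0,0,0,0.02,-0.01,0,0,0,0,-0.04,0,0,0,0,-0.04,0,0,0.03,0,0,0,0,0.04,0,0,0,0,0.04,0,0,0,0,0.04,0,0,0,0,0.04,0,0,0,0,0.04,0,0,0,0,0,0,0,0]' | sed -n '1,2p;4p';python3 ov.py fin 0.55 573.8 -53.5 133.2; python3 - <<'E'
from h import *
c=cam("scene");a=cv2.imread("pics/fin.png")
b=cv2.resize(c["img"][200:310,280:390],(452,452),interpolation=2)[:,:,::-1]
cv2.imwrite("pics/fin2.png",np.hstack([a[:,426:],b]))
E
```

```text
(452, 783, 3)validation failed for argument at $...
```

View pics/fin2.png

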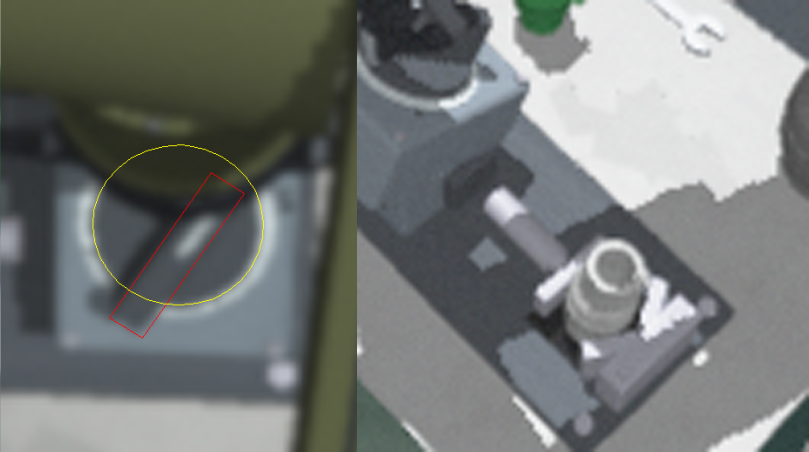

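The view shows the bar lying along the 0.55 rad overlay, with the pad against the valve and the valve in the vee. The retreat was refused because a row was mistyped, so I'm retyping it.

```bash
python3 -m jog '[0,0.005,0,0,0, 0,0.015,0,0,0, 0,0.02,-0.01,0,0, 0,0,-0.04,0,0, 0,0,-0.04,0,0, 0,0.04,0,0,0, 0,0.04,0,0,0, 0,0.04,0,0,0, 0,0.04,0,0,0, 0,0.04,0,0,0, 0,0.04,0,0,0, 0,0,0,0,0]' | sed -n '1,2p;4p';python3 tail.py; python3 - <<'E'
from h import *
c=cam("scene");t=cam("top")
F=np.array([588.3,31.4,0]);Y=R.from_euler("z",-2.3,degrees=True).as_matrix()
for k,z in(("valve_mid",53),("valve_stub",50),("clamp_pad",32)):
    for n,q in(("scene",c),("top",t)):
        print(n,k,[((Y.T@(atz(ray(q,*s["centre"]),z)-F)).round(),round(s["score"],2)) for s in spot_point(n,k)[:4]])
E
```

```text
clock: 17.25
tcp_pos: [613.2, 229.7, 241.4]
wrist_force: [0.6, -0.4, -0.1]
-0.8 [324.  201.8] 135 88
-0.7 [322.8 202.7] 133 85
-0.6 [321.6 203.5] 132 82
-0.5 [320.3 204.2] 132 81
-0.4 [318.9 204.8] 131 80
-0.3 [317.4 205.2] 130 80
-0.2 [315.9 205.5] 130 79
-0.1 [314.4 205.7] 129 79
-0.0 [312.9 205.7] 128 76
0.1 [311.4 205.6] 124 68
0.2 [309.9 205.3] 111 57
0.3 [308.4 204.9] 95 52
0.4 [307.  204.4] 87 60
0.5 [305.7 203.7] 85 73
0.6 [304.4 202.9] 80 76
0.7 [303.2 202.1] 76 80
0.8 [302.1 201.1] 79 87
0.9 [301.1 200. ] 90 96
1.0 [300.2 198.8] 109 106
1.1 [299.5 197.5] 130 116
1.2 [298.9 196.2] 141 131
scene valve_mid [(array([-1., 64., 53.]), 0.88), (array([ -98., -197.,   53.]), 0.82), (array([-112.,  -99.,   53.]), 0.58), (array([-24.,  72.,  53.]), 0.51)]
top valve_mid [(array([ 1., 68., 53.]), 0.71), (array([-118., -105.,   53.]), 0.66), (array([ -98., -195.,   53.]), 0.63), (array([-16.,  75.,  53.]), 0.17)]
scene valve_stub [(array([-125.,  -74.,   50.]), 0.81), (array([-32.,  66.,  50.]), 0.69), (array([-118., -179.,   50.]), 0.56)]
top valve_stub [(array([-18.,  76.,  50.]), 0.83), (array([-125.,  -70.,   50.]), 0.73), (array([-114., -190.,   50.]), 0.69), (array([ 3., 83., 50.]), 0.44)]
scene clamp_pad [(array([-7., 47., 32.]), 0.59), (array([  15., -135.,   32.]), 0.28)]
top clamp_pad [(array([ 5., 45., 32.]), 0.45)]
```

```bash
python3 -m jog '[0,0,0,0,0, 0,0,0,0,0, 0,0,0,0,0, 0,0,0,0,0, 0,0,0,0,0, 0,0,0,0,0]' | head -1; python3 tail.py | sed -n '10,14p'; python3 - <<'E'
from h import *
# angle of the white mark on the bar's top, projected onto the bar-top plane
t=cam("top");G=np.array([573.8,-53.5,133.2]);Y=R.from_euler("z",-2.3,degrees=True).as_matrix();a=np.radians(27)
u=Y@[np.cos(a),0,np.sin(a)];n=Y@[-np.sin(a),0,np.cos(a)];y=Y@[0,1.,0];P0=G+12*n
g=cv2.cvtColor(t["img"],cv2.COLOR_RGB2GRAY).astype(float);pts=[];w=[]
for r in range(165,215):
    for q in range(285,335):
        p,d=ray(t,r,q);X=p+d*((P0-p)@n)/(d@n)-P0;A,B=X@u,X@y
        if np.hypot(A,B)<24 : pts.append((A,B));w.append(max(0,g[r,q]-85))
pts=np.array(pts);w=np.array(w);m=(w@pts)/w.sum();C=((pts-m).T*w)@(pts-m)/w.sum();e,v=np.linalg.eigh(C);v=v[:,1]*np.sign(v[0,1])
print("mark centre",m.round(1),"n",(w>0).sum(),"spread",np.sqrt(e).round(1),"theta by axis",np.arctan2(-v[1],v[0]).round(2),"by centre",np.arctan2(-m[1],m[0]).round(2))
E
```

```text
clock: 18.2
0.1 [311.4 205.6] 125 69
0.2 [309.9 205.3] 112 57
0.3 [308.4 204.9] 96 52
0.4 [307.  204.4] 88 60
0.5 [305.7 203.7] 86 74
mark centre [-4.2 -7.4] n 82 spread [ 6.5 14.8] theta by axis 0.0 by centre 2.09
```

```bash
python3 -c "from plant import sign_off; print(sign_off())"
```

```text
the job is handed in; nothing more can be done
None
```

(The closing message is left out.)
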